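Re-seat a board under its spring clip

ROBOT

A 7-joint arm with a two-finger parallel gripper is mounted at the origin on a cart in front of the work surface, level with it; the furniture and walls round the work are solid. World frame = base frame: x ahead of the robot, y to its left, z up, the work surface at z = 0. Lengths are in m, angles in rad, forces in N, time in s.
With the tool pointing down it reaches from about 0.425 to 0.925 m from the base axis. Payload 6.8 kg.
Tool frame: the origin (TCP) lies at the very end of the fingers, on their centre line; the grasp point (between the pads) lies 19 mm behind it; z points along the fingers, y is the line along which they close (so a half turn about z gives the same grasp; the last joint's range is limited). The gripper opens to 85 mm and grips with 20 to 120 N. Pads are 22 mm wide; open, the fingers measure 114 mm over their backs; the gripper's body (76 mm by 85 mm) begins 54 mm behind the grasp point. The pads swing forward as they close: fully open they stand 13 mm farther back than shut.
Start: joints at [-1.383, 0.477, 0.022, 1.555, -0.011, 1.109, -0.083], TCP at [0.197, 0.646, 0.231] pointing down, gripper open.
Joint ranges: [-2.96, 2.96], [-0.34, 2.1], [-1.41, 1.46], [0.24, 2.44], [-1.37, 4.51], [0.17, 1.92], [-2.96, 2.96]. Speed limits (rad/s): [2.39, 2.39, 3.14, 3.14, 3.14, 3.14, 3.14].

INTERFACE

Orientations are given as a rotation vector (axis times angle).
In Python, from bench import r gives the robot as it stands.
- The arm moves only by the tool play_rows, never from a script. Its argument "targets" is text: rows parted by semicolons, each of 5 numbers parted by spaces: the closure, from -1 (fully open) to 1 (shut), then the shift along the tool's x, y, z in m, then the turn about the tool's z in rad. In form: gripper dx dy dz spin; .... A call has 1 to 8 rows; each row is the pose to reach, as a shift and turn from the pose commanded when the call began, along the tool's axes at that moment; what a row does not reach only later rows make up. A row lasts 1/12 s, in which the tool goes at most 41.7 mm and 7.16 degrees, less where a joint would pass 70% of its speed; a pose out of reach is approached as far as the arm can. A call with a gripper value outside its range is refused whole. The fingers move at their own pace and stop on an object; "squeeze" is the grip in N (left out, the last holds). Time passes only in rows, so rows that repeat a pose let the fingers close. It gives the time, the measured TCP pose, the force, the opening and the grip force at its end, in the units of the state.
- r.get_obs(): the state, without advancing time (a new reading comes with each control period).
- r.grab_frame(name): name is "side" or "top" or "wrist"; returns the picture (480x640x3 uint8, red, green, blue); there is no depth.
- r.camera_info(name): a dict with "fov_y" (degrees; the focal length in pixels is half the picture's height over the tangent of half this angle, whatever the lens; pixels are square), "cx", "cy" (the principal point, pixels), "position" and "rotation" of the camera in the world. Camera axes: x right, y down, z forward; pixel columns grow to the right and rows downward; lengths in m; the calibration is good to about 2 mm. A picture is of the moment at which its call begins: read the wrist's pose just before it. camera_info takes no time and is no camera call; for the wrist camera it gives the pose at the moment of the call.
- r.hand_in(): hands the job in; it is judged then, once.
The state is a dict: "clock": time; "joints": joint angles; "qvel": joint speeds; "tau": joint torques, N m; "tcp_pos": TCP position; "orientation": TCP orientation; "contact_force": force on the tool from outside, world axes, zero at the start; "moment": the same for the moment, N m; "grip_width": finger opening in m; "gripper_force": force on a finger pad.
Only numpy, scipy, OpenCV 4.12 (cv2) and the standard library are available. Lean on these libraries where they do the work, as an engineer would, in place of code of your own. Each camera call takes 0.05 s, during which the arm holds its last target. There are 200 camera calls.

TASK

The circuit board in the inspection fixture was clipped down short of its end stop. Swing the spring clip fully clear of the board, push the board home and press it against the end stop with about 10 newtons for a moment (never more than 16), then swing the clip back onto the board's edge as far as it goes and let go, leaving the board home and held by the clip. Do not force the clip down onto the board.

Things in the scene. Friction and masses are not known exactly. Their poses are not given: they have to be found in the camera images.
- fixture: Dark steel base plate, 190 (x) x 125 (y) x 12 mm, fixed. Origin on the worktop, z up; +x runs along the channel to the end stop. It spans x -95..95, y -75..50 mm; top at z = 12 mm. Guides 5 mm tall at y = +28 and (two short ones, x -46..-28 and 24..40) y = -28 mm leave the board 1 mm play each side; the clip's foot passes between the short ones. A small loose connector lies on a near corner.
- clip_pivot (a point): On the clip's vertical pivot screw, at fixture (72, -52, 30) mm, fixed; the screw head's top is 54 mm above the worktop. (Mind the tall open computer tower at the right end of the worktop, from about x 0.43 m and y below -0.52 m: leave the start pose around it on the robot's side.)
- clip (a joint): Turn of the spring clip about its pivot screw: 0 = fully on the board at its built-in limit, the foot then at fixture (5, -15) mm; grows anticlockwise seen from above as it swings clear towards -y; limit 1.4 rad. From about 0.35 rad the foot is off the board; fully clear is beyond 0.8 rad. Friction of about 0.05 N m holds it where it is left.
- clip_knob (a point): Middle of the black upright round knob at the clip's end, above the foot, 76.5 mm from the pivot axis; 14 mm diameter, top 12 mm above this point, which is about 47 mm above the worktop. The steel arm below it (2 mm thick, 15 mm wide) lies 15 mm below this point. Free space all round. Push it from either side, or cage it loosely between the fingers.
- clip_foot: Steel ball foot, 18 mm diameter, under the knob; origin at its centre. A spring presses clip and foot down (4 N on the board), rise up to 8 mm. Off the board it hangs 1.5 mm below the board's top and rides up over the edge by itself when swung on, if free to rise; a tight pinch of the knob at fixed height jams it on the edge with over 20 N (lift about 2 mm, or push without pinching).
- board: Loose grey circuit board, 90 (x) x 54 (y) x 3 mm, 80 g, lying on the plate in the channel; origin at the centre of its underside, +x towards the end stop. At its near end it carries the black header.
- header_face (a point): Centre of the near (-x) face of the board's black header block, 14 (x) x 34 (y) x 16 mm, top 31 mm above the worktop, 86 mm behind the board's front edge; push here along +x. Do not bear down: downward drag on this face adds friction under the board, which takes up to half of the push away from the stop; raise the pusher by tenths of a mm until the vertical force is small.
- board_front (a point): Middle of the board's front edge (half thickness), the edge that goes against the end stop.
- end_stop: Fixed steel block 16 (x) x 34 (y) x 12 mm on the plate at the far end of the channel, set at a different place along it each time; origin on the plate's top in the plane of its near face, axes as the fixture's. Rigid.
There are look-alikes about, which are no part of the job. Leave any orange look-alike of the board alone.

How it is judged:
By the outcome, as a careful person would: the job done as asked, in the order asked, and still so for the second after the job is handed in, with the robot touching nothing.
It also fails if it takes over 72 s, if anything falls off the work surface, if the arm or the gripper's body presses on something with over 40 N, if the wrist force passes 120 N, or if a joint passes its speed limit or range.

## Working session

There is one attempt and no reset: what is moved stays moved. The work goes in short steps, Python scripts to look and compute and a tool call to move; the robot and the scene stay as the last step left them, time stands still between calls to the robot, and variables do not carry over. Pictures are saved under pics/ and viewed, at most 15 in all, crops included, and the job is handed in when it is done.

Besides the shell and the picture viewer there is one more tool, called after ">>>" as name(argument=value, ...), one argument or row to a line, values as JSON. play_rows: Moves the arm, as the interface text tells. Its arguments: {"type":"object","properties":{"targets":{"type":"string"},"squeeze":{"type":"number"}},"required":["targets"]}

```bash
mkdir -p pics; cat > h.py <<'E'
import numpy as np, cv2
from bench import r
from scipy.spatial.transform import Rotation as R
def cam(n):
    c=r.camera_info(n); f=240/np.tan(np.radians(c['fov_y'])/2); M=np.array(c['rotation'])
    if M.shape!=(3,3): M=R.from_rotvec(M).as_matrix()
    return f,c['cx'],c['cy'],np.array(c['position']),M
def grab(n,fn):
    im=r.grab_frame(n); cv2.imwrite(fn,im[...,::-1]); return im
def ray(c,u,v):
    f,cx,cy,p,M=c; return p,M@np.array([(u-cx)/f,(v-cy)/f,1])
def onz(c,u,v,z):
    p,d=ray(c,u,v); return p+d*(z-p[2])/d[2]
def proj(c,P):
    f,cx,cy,p,M=c; q=M.T@(np.array(P)-p); return f*q[0]/q[2]+cx,f*q[1]/q[2]+cy
E
python3 - <<'E'
from h import *
o=r.get_obs();print(o)
for n in('side','top','wrist'):
    c=r.camera_info(n);print(n,c)
a=grab('top','pics/top.png');grab('side','pics/side.png')
E
```

```text
{'clock': 0.0, 'joints': array([-1.3831012 ,  0.47778852,  0.02234873,  1.55643168, -0.01148574,
        1.10931141, -0.08308713]), 'qvel': array([ 0.00123494, -0.0005943 ,  0.00105234,  0.00028789,  0.00079567,
       -0.00256343,  0.00038945]), 'tau': array([-1.09854800e-04, -5.96442819e+01,  1.60793625e+00, -2.81203938e+01,
        1.24320877e-02,  9.09651106e-03,  1.91646950e-05]), 'tcp_pos': array([0.19661533, 0.6451188 , 0.23034201]), 'orientation': array([-4.62873165e-01, -3.10718727e+00,  2.83810703e-03]), 'contact_force': array([ 0.08759013,  0.71420582, -1.4065628 ]), 'moment': array([ 0.01511335, -0.00589032,  0.01596008]), 'gripper_force': 0.0, 'grip_width': 0.08552384004189556}
side {'fov_y': 43.679630670676204, 'cx': 312.761642609718, 'cy': 243.94785712917385, 'position': array([0.21047288, 0.3342806 , 0.62120956]), 'rotation': array([-0.73653529,  2.55726159, -1.19175883])}
top {'fov_y': 55.93391497698971, 'cx': 323.8981528829799, 'cy': 237.56294328201713, 'position': array([ 0.439531  , -0.23471789,  0.89156752]), 'rotation': array([-2.15570498,  2.17840157, -0.14716174])}
wrist {'fov_y': 63.18449357000899, 'cx': 307.838129533741, 'cy': 236.0884519371832, 'position': array([0.12604795, 0.66786258, 0.37264846]), 'rotation': array([2.32414429, 1.71997024, 0.25620247])}
```

View pics/top.png

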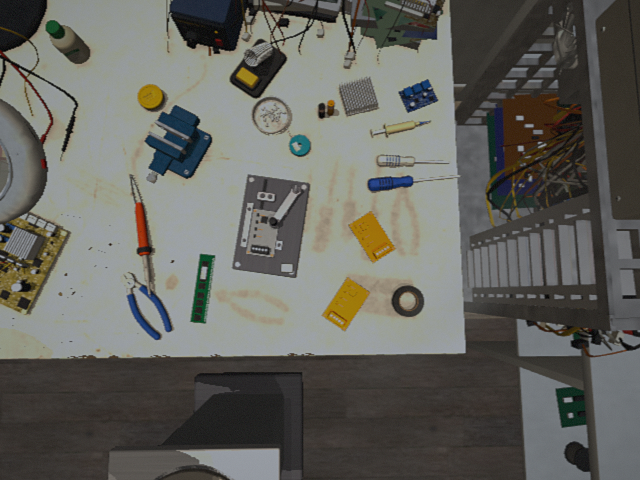

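View pics/side.png

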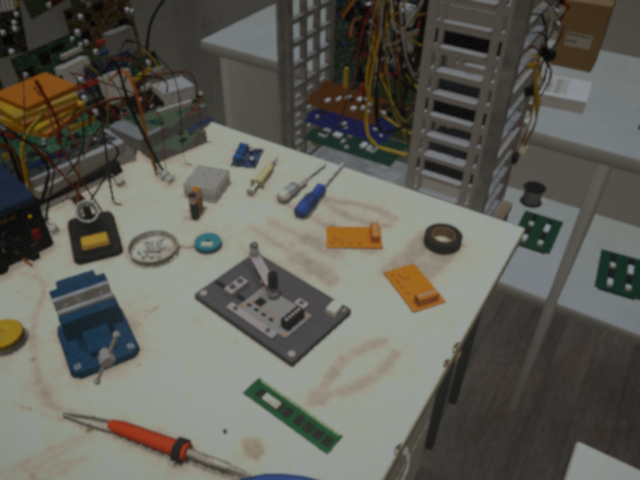

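```bash
cat > m.py <<'E'
from h import *
im=cv2.imread('pics/top.png'); c=cam('top')
hsv=cv2.cvtColor(im,cv2.COLOR_BGR2HSV)
m=((hsv[...,2]<135)).astype(np.uint8); k=np.zeros_like(m);k[165:290,222:325]=1; m=m*k
n,l,s,_=cv2.connectedComponentsWithStats(m); i=1+np.argmax(s[1:,4])
pts=np.argwhere(l==i)[:,::-1].astype(float)
W=np.array([onz(c,u,v,.012)[:2] for u,v in pts],np.float32)
(x,y),(w,h),a=cv2.minAreaRect(W); bx=cv2.boxPoints(((x,y),(w,h),a)); print(s[i],x,y,w,h,a); print(bx)
print([proj(c,[*b,.012]) for b in bx])
E
python3 m.py; python3 - <<'E'
import cv2
a=cv2.resize(cv2.imread('pics/top.png')[165:290,222:322],None,fx=4.6,fy=4.6,interpolation=cv2.INTER_CUBIC)
b=cv2.resize(cv2.imread('pics/side.png')[230:370,190:355],None,fx=2,fy=4.6*125/140,interpolation=cv2.INTER_CUBIC)[:575]
import numpy as np
b=cv2.resize(b,(330,280)); o=np.zeros((575,800,3),np.uint8);o[:,:460]=a;o[:280,465:795]=b;cv2.imwrite('pics/crop.png',o)
E
```

```text
[ 232  174   78  104 5093] 0.5710062980651855 -0.14615601301193237 0.12735247611999512 0.19122058153152466 81.27381896972656
[[ 0.46684223 -0.1945899 ]
 [ 0.6558494  -0.22360046]
 [ 0.67517036 -0.09772213]
 [ 0.4861632  -0.06871156]]
[(np.float64(296.09378962104984), np.float64(278.01313309097407)), (np.float64(310.3106749890086), np.float64(182.471662354585)), (np.float64(246.92643113764194), np.float64(173.44147926000744)), (np.float64(231.04650477160578), np.float64(268.72098247037616))]
```

View pics/crop.png

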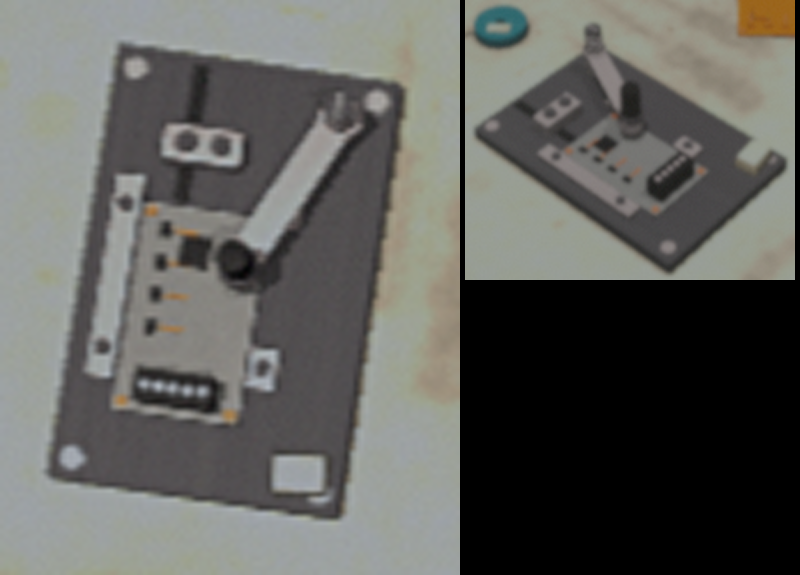

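```bash
cat > geo.py <<'E'
from h import *
T0=np.array([0.57101,-0.14616]); yaw=np.radians(-8.73)
ex=np.array([np.cos(yaw),np.sin(yaw)]); ey=np.array([-ex[1],ex[0]])
O=T0+0.0125*ey
def f2w(x,y): return O+ex*x/1e3+ey*y/1e3
def w2f(p): d=np.array(p[:2])-O; return np.round([d@ex*1e3,d@ey*1e3],1)
E
python3 - <<'E'
from geo import *
c=cam('top'); P=lambda u,v:(222+u/4.6-.4,165+v/4.6-.4)
for n,u,v,z in [('knobtop',234,257,.059),('screw',343,103,.054),('stop near',200,168,.02),('front R',241,213,.015),('front L',150,205,.015),('hdr top near L',136,397,.031),('hdr near R',212,410,.031),('board near R',240,423,.015),('board near L',113,406,.015)]:
    print(n,w2f(onz(c,*P(u,v),z)))
print('O',O,'knob0',f2w(5,-15)); o=r.get_obs();print(R.from_rotvec(o['orientation']).as_matrix().round(3))
w=grab('wrist','pics/w0.png')
t=cv2.imread('pics/top.png')[0:260,0:160]
a=cv2.resize(t,(320,520));b=cv2.resize(w[...,::-1],(480,360));o=np.zeros((520,800,3),np.uint8);o[:,:320]=a;o[:360,320:]=b;cv2.imwrite('pics/l.png',o)
E
```

```text
knobtop [  2.6 -19.3]
screw [ 73.  -53.1]
stop near [44.   5.6]
front R [ 28.1 -14. ]
front L [26.  24.9]
hdr top near L [-57.2  15.2]
hdr near R [-58.1 -16.8]
board near R [-60.7 -27.4]
board near L [-61.2  26.7]
O [ 0.57290723 -0.13380482] knob0 [ 0.57557263 -0.14938993]
[[-0.957  0.291 -0.   ]
 [ 0.291  0.957 -0.002]
 [-0.    -0.002 -1.   ]]
```

View pics/l.png

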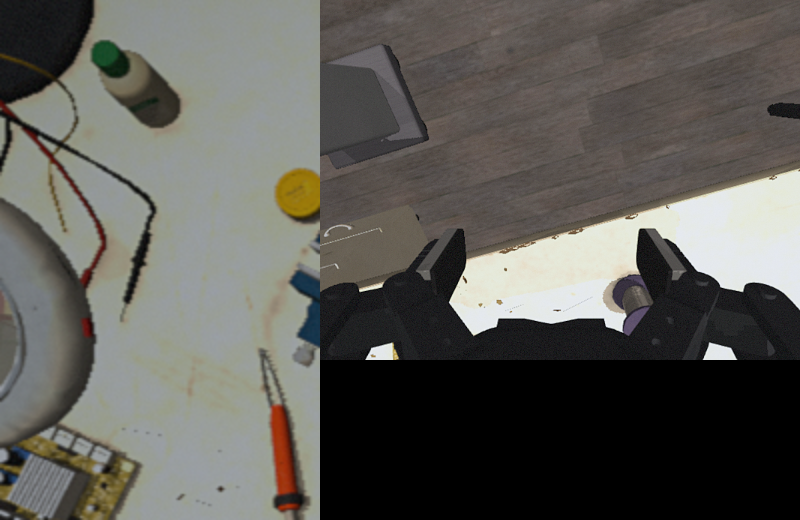

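>>> play_rows(
  targets="-1 -0.114 -0.159 0 -0.144;-1 -0.114 -0.159 0 -0.144;-1 -0.114 -0.159 0 -0.144;-1 -0.114 -0.159 0 -0.144;-1 -0.114 -0.159 0 -0.144;-1 -0.114 -0.159 0 -0.144",
)

```text
clock: 0.65
tcp_pos: [0.2628, 0.4537, 0.231]
orientation: [0.25, 3.131, -0.006]
contact_force: [1.1, 0.2, 0.7]
grip_width: 0.0852
gripper_force: 0.0
```

```bash
cat >> geo.py <<'E'
def mv(p,z=None,tool=None,yawto=None):
    "shift along tool axes from the measured pose to world p(x,y),z"
    o=r.get_obs(); M=R.from_rotvec(o['orientation']).as_matrix(); t=o['tcp_pos']
    d=np.array([p[0]-t[0],p[1]-t[1],0 if z is None else z-t[2]])
    ty=M[:2,1]; a=np.arctan2(ey[1],ey[0])-np.arctan2(ty[1],ty[0])
    print('shift',(M.T@d).round(4),'spin',round(-a,4),'tcp',t.round(4),'fix',w2f(t),'F',o['contact_force'].round(2),'w',round(o['grip_width'],4),'t',o['clock'])
E
python3 - <<'E'
from geo import *
c=cam('top')
for h in(0,.2,.3,.4,.5): print(h,onz(c,47,160,h),onz(c,20,222,h))
mv(f2w(0,0)); w=grab('wrist','pics/w1.png')
E
```

```text
0 [0.7089967  0.30511934 0.        ] [0.58338714 0.35023572 0.        ]
0.2 [0.64854907 0.18402089 0.2       ] [0.55111675 0.21901658 0.2       ]
0.3 [0.61832526 0.12347166 0.3       ] [0.53498156 0.15340701 0.3       ]
0.4 [0.58810145 0.06292244 0.4       ] [0.51884637 0.08779744 0.4       ]
0.5 [0.55787764 0.00237321 0.5       ] [0.50271118 0.02218787 0.5       ]
shift [-0.3995 -0.5308  0.0025] spin -0.0071 tcp [0.2628 0.4537 0.231 ] fix [-395.7  533.6] F [1.14 0.21 0.73] w 0.0852 t 0.65
```

View pics/w1.png

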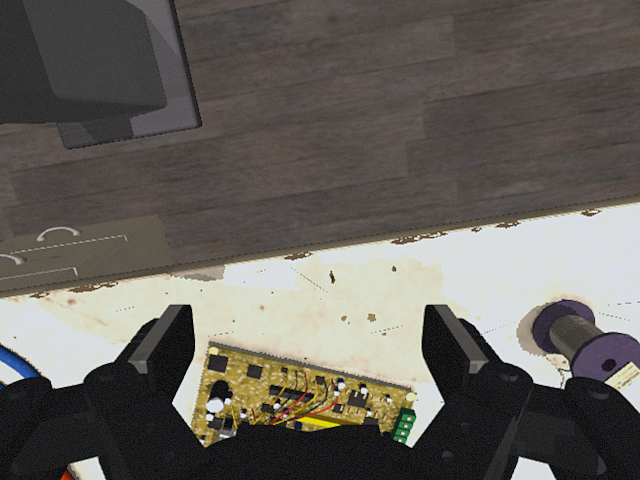

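>>> play_rows(
  targets="0.2 -0.147 -0.219 0 -0.007;0.2 -0.147 -0.219 0 -0.007;0.2 -0.147 -0.219 0 -0.007;0.2 -0.147 -0.219 0 -0.007;0.2 -0.147 -0.219 0 -0.007;0.2 -0.147 -0.219 0 -0.007;0.2 -0.19 -0.3 0 -0.007;0.2 -0.231 -0.38 0 -0.007",
)

```text
clock: 1.37
tcp_pos: [0.3946, 0.1551, 0.2316]
orientation: [0.224, 3.133, 0.001]
contact_force: [1.2, 0.1, 0.6]
grip_width: 0.0341
gripper_force: 0.0
```

```bash
python3 - <<'E'
from geo import *
mv(f2w(2.6,-19.3),.12)
E
```

```text
shift [-0.22   -0.28    0.1116] spin 0.0094 tcp [0.3946 0.1551 0.2316] fix [-220.1  258.5] F [1.16 0.06 0.59] w 0.0341 t 1.3667
```

>>> play_rows(
  targets="0.2 -0.03 -0.14 0 0;0.2 -0.03 -0.14 0 0;0.2 -0.03 -0.14 0 0;0.2 -0.03 -0.14 0 0;0.2 -0.06 -0.2 0 0;0.2 -0.06 -0.2 0 0;0.2 -0.08 -0.27 0 0;0.2 -0.08 -0.27 0 0",
)

```text
clock: 2.03
tcp_pos: [0.4354, -0.1249, 0.2318]
orientation: [0.225, 3.132, -0.002]
contact_force: [0.3, 0.0, -0.8]
grip_width: 0.0338
gripper_force: 0.0
```

```bash
python3 - <<'E'
from geo import *
mv(f2w(2.6,-19.3),.12)
E
```

```text
shift [-0.1396 -0.0084  0.1121] spin 0.009 tcp [ 0.4354 -0.1249  0.2318] fix [-137.3  -12. ] F [ 0.26  0.03 -0.78] w 0.0338 t 2.0333
```

Approach to above the knob, then look with the wrist camera.

>>> play_rows(
  targets="0.2 -0.14 -0.008 0.1 0.009;0.2 -0.14 -0.008 0.1 0.009;0.2 -0.14 -0.008 0.1 0.009;0.2 -0.14 -0.008 0.1 0.009;0.2 -0.14 -0.008 0.1 0.009;0.2 -0.14 -0.008 0.1 0.009;0.2 -0.14 -0.008 0.1 0.009;0.2 -0.14 -0.008 0.1 0.009",
)

```text
clock: 2.7
tcp_pos: [0.5711, -0.151, 0.1323]
orientation: [0.241, 3.131, 0.0]
contact_force: [0.5, -0.3, 0.2]
grip_width: 0.0342
gripper_force: 0.0
```

```bash
python3 - <<'E'
from geo import *
mv(f2w(2.6,-19.3),.04); c=cam('wrist'); w=grab('wrist','pics/w2.png')
for n,x,y,z in [('knobtop',2.6,-19.3,.059),('screw',72,-52,.054),('cornerA',-95,-75,.012),('cornerB',-95,50,.012),('hdr',-58,0,.031),('tcp',*w2f(r.get_obs()['tcp_pos']),r.get_obs()['tcp_pos'][2])]: print(n,np.round(proj(c,[*f2w(x,y),z])))
E
```

```text
shift [-0.0017 -0.0021  0.0923] spin -0.0013 tcp [ 0.5711 -0.151   0.1323] fix [  0.8 -17.2] F [ 0.47 -0.33  0.25] w 0.0342 t 2.7
knobtop [303. 252.]
screw [253. 350.]
cornerA [214.  80.]
cornerB [413.  80.]
hdr [334. 143.]
tcp [305. 309.]
```

View pics/w2.png

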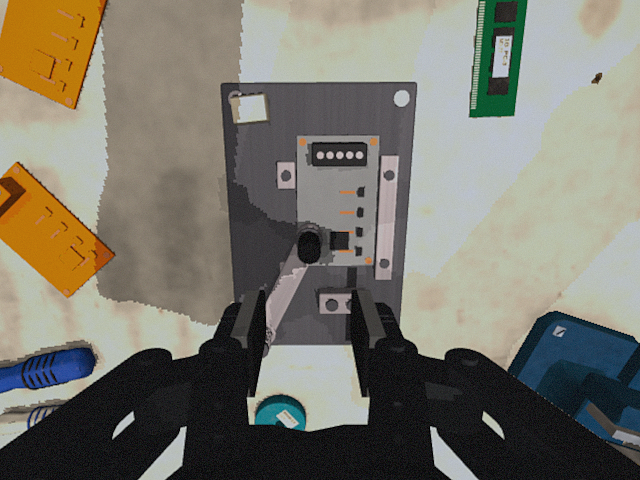

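```bash
python3 - <<'E'
from geo import *
c=cam('wrist')
for z in(.059,.035): print(z,np.round(proj(c,[*f2w(2.6,-19.3),z]),1), w2f(onz(c,309,241,z)))
im=cv2.imread('pics/w2.png'); g=im.max(2); m=(g<45).astype(np.uint8); m[:215]=0;m[275:]=0;m[:,:285]=0;m[:,328:]=0
n,l,s,ce=cv2.connectedComponentsWithStats(m); print(s[1:],ce[1:])
p=(g[70:110,210:425]>0)
# fixture corners via plate mask
pm=((g>35)&(g<110)&(np.ptp(im.astype(int),axis=2)<22)).astype(np.uint8)
for row in (100,130,170,190): 
    xs=np.where(pm[row,200:430])[0]+200; print(row,xs.min(),xs.max(),w2f(onz(c,xs.min(),row,.012)),w2f(onz(c,xs.max(),row,.012)))
print(w2f(onz(c,320,83,.012)))
E
```

```text
0.059 [302.6 251.7] [ -4.  -15.5]
0.035 [303.  239.3] [  3.7 -15.4]
[[289 223   1   1   1]
 [291 223   1   1   1]
 [296 222   1   1   1]
 [296 224   1   2   2]
 [294 226   1   1   1]
 [294 228   1   1   1]
 [311 228   1   1   1]
 [298 231  24  33 629]
 [288 233   1   1   1]
 [298 233   1   1   1]
 [319 233   2   2   2]
 [296 235   1   1   1]
 [320 236   2   1   2]
 [322 239   1   1   1]
 [291 245   2   4   4]
 [286 253   1   1   1]
 [288 254   1   1   1]
 [287 256   1   1   1]] [[289.         223.        ]
 [291.         223.        ]
 [296.         222.        ]
 [296.         224.5       ]
 [294.         226.        ]
 [294.         228.        ]
 [311.         228.        ]
 [308.83783784 247.06200318]
 [288.         233.        ]
 [298.         233.        ]
 [319.5        233.5       ]
 [296.         235.        ]
 [320.5        236.        ]
 [322.         239.        ]
 [291.5        246.5       ]
 [286.         253.        ]
 [288.         254.        ]
 [287.         256.        ]]
100 221 415 [-83.3 -71.2] [-83.   52.3]
130 223 413 [-64.8 -71.2] [-64.5  52.5]
170 226 410 [-39.  -70.9] [-38.6  52.4]
190 227 408 [-25.4 -71. ] [-25.1  52.1]
[-93.2  -8.3]
```

>>> play_rows(
  targets="0.2 -0.002 0 0.04 0;0.2 -0.002 0 0.07 0;0.2 -0.002 0 0.085 0;0.2 -0.002 0 0.094 0;0.2 -0.002 0 0.094 0",
)

```text
clock: 3.17
tcp_pos: [0.5723, -0.151, 0.037]
orientation: [-0.241, -3.131, -0.001]
contact_force: [-0.1, 0.1, -0.3]
grip_width: 0.034
gripper_force: 0.0
```

```bash
python3 - <<'E'
from geo import *
mv(f2w(2,-17.5),.037)
for a in (0,.07,.2,.4,.6,.8,1,1.1):
    t=np.radians(151.1)+a; print(a,np.round([72+76.5*np.cos(t),-52+76.5*np.sin(t)],1))
E
```

```text
shift [ 0.     -0.0004  0.    ] spin -0.0013 tcp [ 0.5723 -0.151   0.037 ] fix [  2.  -17.1] F [-0.15  0.11 -0.34] w 0.034 t 3.1667
0 [  5. -15.]
0.07 [  2.6 -19.8]
0.2 [ -1.  -29.1]
0.4 [ -4.1 -44. ]
0.6 [ -4.2 -59.3]
0.8 [ -1.2 -74.3]
1 [  4.7 -88.4]
1.1 [  8.7 -94.9]
```

>>> play_rows(
  targets="0.2 -0.001 -0.008 0 0;0.2 0.001 -0.016 0 0;0.2 0.0035 -0.024 0 0;0.2 0.0055 -0.032 0 0;0.2 0.006 -0.040 0 0;0.2 0.0065 -0.048 0 0;0.2 0.006 -0.056 0 0;0.2 0.004 -0.064 0 0",
)

```text
clock: 3.83
tcp_pos: [0.5592, -0.2153, 0.0374]
orientation: [-0.242, -3.132, 0.0]
contact_force: [-0.9, 0.9, -0.3]
grip_width: 0.0341
gripper_force: 0.4
```

>>> play_rows(
  targets="0.2 -0.003 -0.007 0 0;0.2 -0.006 -0.013 0 0;0.2 -0.009 -0.019 0 0;0.2 -0.013 -0.025 0 0;0.2 -0.013 -0.025 0 0",
)

```text
clock: 4.25
tcp_pos: [0.5693, -0.2427, 0.0374]
orientation: [0.243, 3.131, -0.002]
contact_force: [0.2, -0.5, -0.1]
grip_width: 0.0341
gripper_force: 0.0
```

```bash
python3 - <<'E'
from geo import *
mv(f2w(-69,-1),.10); w=grab('top','pics/t2.png'); cv2.imwrite('pics/t2c.png',cv2.resize(w[150:300,200:350,::-1],(600,600),interpolation=cv2.INTER_CUBIC))
E
```

```text
shift [ 0.0821  0.1069 -0.0628] spin -0.0025 tcp [ 0.5693 -0.2427  0.0374] fix [  12.9 -108.2] F [ 0.19 -0.47 -0.12] w 0.0341 t 4.25
```

View pics/t2c.png

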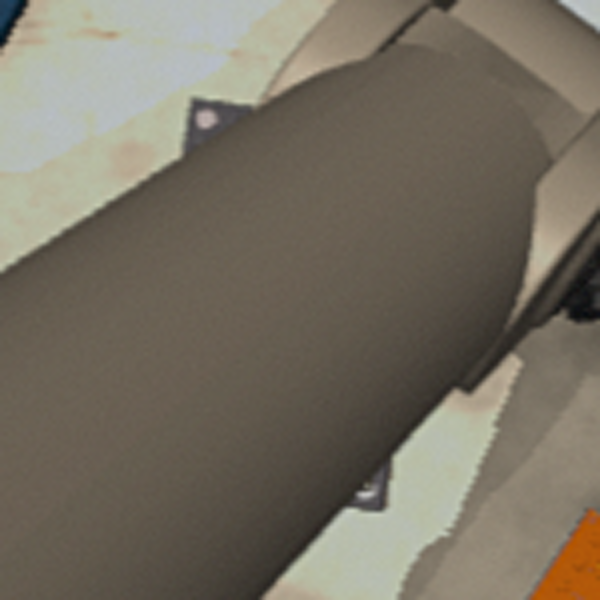

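>>> play_rows(
  targets="0.2 0 0 -0.03 0;0.2 0 0 -0.06 0;0.2 0.02 0.03 -0.09 0;0.2 0.04 0.06 -0.1 0;0.6 0.05 0.09 -0.1 0;1 0.05 0.105 -0.1 0;1 0.05 0.105 -0.1 0",
)

```text
clock: 4.88
tcp_pos: [0.5357, -0.1241, 0.1375]
orientation: [0.231, 3.133, 0.004]
contact_force: [0.6, -0.5, -0.7]
grip_width: 0.0001
gripper_force: 0.0
```

```bash
python3 - <<'E'
from geo import *
mv(f2w(-85,0),.10); w=grab('wrist','pics/w3.png'); c=cam('wrist')
for a in(.9,1,1.1,1.2):
    t=np.radians(151.1)+a; print(a,np.round(proj(c,[*f2w(72+76.5*np.cos(t),-52+76.5*np.sin(t)),.059])))
E
```

```text
shift [ 0.0468 -0.0038  0.0375] spin 0.0053 tcp [ 0.5357 -0.1241  0.1375] fix [-38.2   3.9] F [ 0.62 -0.54 -0.72] w 0.0001 t 4.8833
0.9 [174. 306.]
1 [163. 310.]
1.1 [153. 316.]
1.2 [145. 323.]
```

View pics/w3.png

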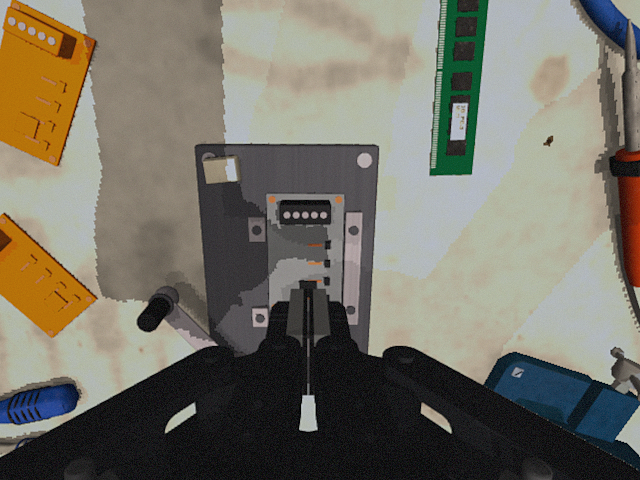

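```bash
python3 - <<'E'
from geo import *
c=cam('wrist')
print([w2f(onz(c,*p)) for p in [(280,202,.031),(328,202,.031),(267,196,.015),(344,196,.015),(197,200,.012),(378,200,.012),(287,146,.012)]])
E
```

```text
[array([-58.8, -15.7]), array([-58.9,  15.5]), array([-59.6, -25.7]), array([-59.7,  27.3]), array([-56.1, -74.9]), array([-56.3,  51.4]), array([-93. , -11.6])]
```

>>> play_rows(
  targets="1 0.03 0 0 0.005;1 0.044 -0.003 0.03 0.005;1 0.044 -0.003 0.06 0.005;1 0.044 -0.003 0.06 0.005",
)

```text
clock: 5.27
tcp_pos: [0.4873, -0.1261, 0.0736]
orientation: [-0.251, -3.124, 0.001]
contact_force: [-0.8, 0.6, -0.2]
grip_width: 0.0001
gripper_force: 0.0
```

```bash
python3 - <<'E'
from geo import *
mv(f2w(-80,0),.021)
E
```

```text
shift [-0.0061  0.0055  0.0525] spin -0.0079 tcp [ 0.4873 -0.1261  0.0736] fix [-85.8  -5.4] F [-0.8   0.6  -0.16] w 0.0001 t 5.2667
```

>>> play_rows(
  targets="1 -0.004 0.0055 0 -0.008;1 -0.004 0.0055 0.03 -0.008;1 -0.004 0.0055 0.047 -0.008;1 -0.004 0.0055 0.0525 -0.008;1 -0.004 0.0055 0.0525 -0.008;1 -0.004 0.0055 0.0525 -0.008",
)

```text
clock: 5.77
tcp_pos: [0.4974, -0.1214, 0.026]
orientation: [0.237, 3.131, -0.0]
contact_force: [0.3, 0.3, 0.2]
grip_width: 0.0002
gripper_force: 0.0
```

```bash
python3 - <<'E'
from geo import *
mv(f2w(-80,0),.021)
E
```

```text
shift [ 0.0035 -0.0008  0.005 ] spin 0.0014 tcp [ 0.4974 -0.1214  0.026 ] fix [-76.5   0.8] F [0.35 0.29 0.17] w 0.0002 t 5.7667
```

>>> play_rows(
  targets="1 0 0 0.004 0;1 -0.003 0 0.004 0;1 -0.006 0 0.004 0;1 -0.008 0 0.004 0;1 -0.010 0 0.004 0;1 -0.012 0 0.004 0;1 -0.014 0 0.004 0;1 -0.014 0 0.004 0",
)

```text
clock: 6.43
tcp_pos: [0.5104, -0.1231, 0.0208]
orientation: [0.237, 3.132, -0.0]
contact_force: [0.4, 0.2, 0.5]
grip_width: -0.0001
gripper_force: 0.0
```

```bash
python3 - <<'E'
from geo import *
mv(f2w(-80,0),.021)
E
```

```text
shift [ 0.0166 -0.0011 -0.0002] spin 0.0016 tcp [ 0.5104 -0.1231  0.0208] fix [-63.4   1.1] F [0.45 0.19 0.46] w -0.0001 t 6.4333
```

>>> play_rows(
  targets="1 -0.001 0 0 0;1 -0.002 0 0 0;1 -0.003 0 0 0;1 -0.004 0 0 0;1 -0.005 0 0 0;1 -0.006 0 0 0;1 -0.006 0 0 0",
)

```text
clock: 7.02
tcp_pos: [0.5162, -0.1239, 0.0208]
orientation: [0.237, 3.132, -0.0]
contact_force: [-0.5, 0.3, -0.4]
grip_width: -0.0001
gripper_force: 0.0
```

```bash
python3 - <<'E'
from geo import *
mv(f2w(-80,0),.021); w=grab('wrist','pics/w4.png')
E
```

```text
shift [ 0.0224 -0.0011 -0.0002] spin 0.0016 tcp [ 0.5162 -0.1239  0.0208] fix [-57.6   1.2] F [-0.45  0.27 -0.44] w -0.0001 t 7.0167
```

View pics/w4.png

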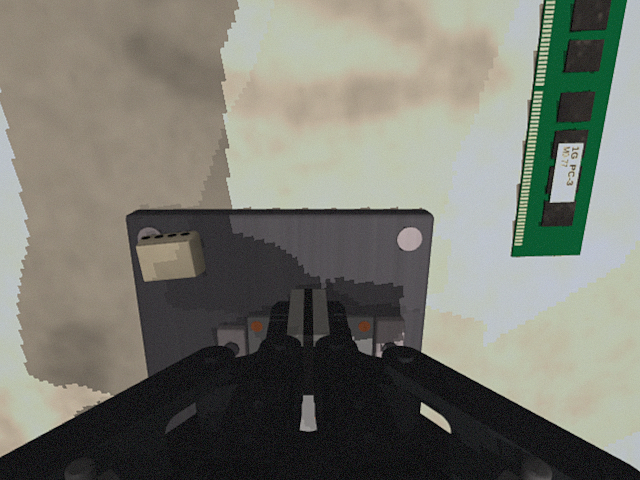

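>>> play_rows(
  targets="1 -0.001 0 0 0;1 -0.0015 0 0 0;1 -0.002 0 0 0;1 -0.0025 0 0 0;1 -0.003 0 0 0;1 -0.003 0 0 0",
)

```text
clock: 7.57
tcp_pos: [0.519, -0.1244, 0.0208]
orientation: [0.237, 3.132, -0.0]
contact_force: [0.0, -0.1, 0.1]
grip_width: 0.0003
gripper_force: 0.2
```

>>> play_rows(
  targets="1 -0.0005 0 0 0;1 -0.001 0 0 0;1 -0.001 0 0 0",
)

```text
clock: 7.82
tcp_pos: [0.5199, -0.1245, 0.0208]
orientation: [0.237, 3.133, -0.0]
contact_force: [-0.3, 0.8, 0.7]
grip_width: 0.0002
gripper_force: 0.1
```

>>> play_rows(
  targets="1 -0.0005 0 0 0;1 -0.001 0 0 0;1 -0.001 0 0 0",
)

```text
clock: 8.07
tcp_pos: [0.521, -0.1246, 0.0208]
orientation: [0.237, 3.132, -0.0]
contact_force: [-0.5, -0.7, -0.3]
grip_width: 0.0002
gripper_force: 0.1
```

>>> play_rows(
  targets="1 -0.0005 0 0 0;1 -0.0005 0 0 0;1 -0.0005 0 0 0",
)

```text
clock: 8.32
tcp_pos: [0.5214, -0.1247, 0.0208]
orientation: [0.237, 3.133, 0.0]
contact_force: [-0.5, 0.2, 0.1]
grip_width: 0.0
gripper_force: 0.1
```

>>> play_rows(
  targets="1 -0.0005 0 0 0;1 -0.0005 0 0 0;1 -0.0005 0 0 0",
)

```text
clock: 8.57
tcp_pos: [0.5218, -0.1248, 0.0208]
orientation: [0.237, 3.133, -0.0]
contact_force: [-0.5, 0.2, 0.3]
grip_width: 0.0002
gripper_force: 0.1
```

>>> play_rows(
  targets="1 -0.0004 0 0 0;1 -0.0004 0 0 0",
)

```text
clock: 8.73
tcp_pos: [0.5222, -0.1248, 0.0208]
orientation: [-0.237, -3.133, -0.0]
contact_force: [-0.0, -0.6, 1.2]
grip_width: 0.0
gripper_force: 0.3
```

>>> play_rows(
  targets="1 -0.0004 0 0 0;1 -0.0004 0 0 0",
)

```text
clock: 8.9
tcp_pos: [0.5222, -0.1248, 0.0207]
orientation: [-0.237, -3.132, -0.0]
contact_force: [-1.8, 0.7, 1.0]
grip_width: -0.0001
gripper_force: 0.9
```

>>> play_rows(
  targets="1 -0.0004 0 -0.0002 0;1 -0.0004 0 -0.0002 0;1 -0.0004 0 -0.0002 0",
)

```text
clock: 9.15
tcp_pos: [0.5222, -0.1249, 0.0207]
orientation: [-0.237, -3.131, -0.0]
contact_force: [-4.4, 0.5, 0.7]
grip_width: 0.0003
gripper_force: 1.7
```

>>> play_rows(
  targets="1 -0.0004 0 -0.0001 0;1 -0.0006 0 -0.0001 0;1 -0.0006 0 -0.0001 0",
)

```text
clock: 9.4
tcp_pos: [0.5222, -0.1249, 0.0207]
orientation: [-0.237, -3.13, -0.001]
contact_force: [-6.2, 1.6, 1.3]
grip_width: 0.0001
gripper_force: 2.7
```

>>> play_rows(
  targets="1 -0.0004 0 -0.0003 0;1 -0.0007 0 -0.0005 0;1 -0.0007 0 -0.0005 0;1 -0.0007 0 -0.0005 0",
)

```text
clock: 9.73
tcp_pos: [0.5223, -0.1249, 0.021]
orientation: [-0.237, -3.129, -0.001]
contact_force: [-6.4, 1.2, 2.0]
grip_width: 0.0001
gripper_force: 3.1
```

>>> play_rows(
  targets="1 0 0 -0.0005 0;1 -0.0004 0 -0.0005 0;1 -0.0004 0 -0.0005 0;1 -0.0004 0 -0.0005 0",
)

```text
clock: 10.07
tcp_pos: [0.5224, -0.1249, 0.0214]
orientation: [-0.237, -3.128, -0.001]
contact_force: [-6.4, 0.4, 0.3]
grip_width: -0.0001
gripper_force: 3.4
```

>>> play_rows(
  targets="1 -0.0004 0 -0.0001 0;1 -0.0007 0 -0.0001 0;1 -0.0007 0 -0.0001 0;1 -0.0007 0 -0.0001 0",
)

```text
clock: 10.4
tcp_pos: [0.5224, -0.125, 0.0213]
orientation: [-0.237, -3.127, -0.001]
contact_force: [-8.9, 0.8, 0.7]
grip_width: -0.0001
gripper_force: 4.0
```

>>> play_rows(
  targets="1 -0.0003 0 -0.0002 0;1 -0.0005 0 -0.0002 0;1 -0.0005 0 -0.0002 0;1 -0.0005 0 -0.0002 0",
)

```text
clock: 10.73
tcp_pos: [0.5224, -0.125, 0.0214]
orientation: [-0.237, -3.126, -0.002]
contact_force: [-9.7, 0.9, 0.4]
grip_width: 0.0001
gripper_force: 4.5
```

>>> play_rows(
  targets="1 -0.0002 0 0 0;1 -0.0002 0 0 0;1 -0.0002 0 0 0;1 -0.0002 0 0 0;1 -0.0002 0 0 0;1 -0.0002 0 0 0;1 -0.0002 0 0 0;1 -0.0002 0 0 0",
)

```text
clock: 11.4
tcp_pos: [0.5224, -0.125, 0.0213]
orientation: [-0.237, -3.126, -0.002]
contact_force: [-8.2, 0.5, 0.2]
grip_width: -0.0
gripper_force: 4.6
```

>>> play_rows(
  targets="1 -0.0002 0 0 0;1 -0.0003 0 0 0;1 -0.0003 0 0 0;1 -0.0003 0 0 0;1 -0.0003 0 0 0",
)

```text
clock: 11.82
tcp_pos: [0.5223, -0.125, 0.0212]
orientation: [-0.237, -3.125, -0.002]
contact_force: [-10.2, 2.3, 0.7]
grip_width: 0.0
gripper_force: 4.9
```

>>> play_rows(
  targets="1 0 0 0 0;1 0 0 0 0",
)

```text
clock: 11.98
tcp_pos: [0.5224, -0.125, 0.0212]
orientation: [-0.237, -3.125, -0.002]
contact_force: [-9.8, 0.8, 1.7]
grip_width: 0.0002
gripper_force: 4.9
```

>>> play_rows(
  targets="1 0 0 0 0;1 0 0 0 0;1 0 0 0 0",
)

```text
clock: 12.23
tcp_pos: [0.5223, -0.125, 0.0212]
orientation: [-0.237, -3.125, -0.002]
contact_force: [-10.6, 1.3, 1.1]
grip_width: 0.0004
gripper_force: 4.9
```

>>> play_rows(
  targets="1 0.002 0 0 0;1 0.004 0 0 0;1 0.007 0 0 0;1 0.012 0 0 0;1 0.02 0 0 0;1 0.02 0 -0.03 0;1 0.02 0 -0.07 0;1 0.02 0 -0.1 0",
)

```text
clock: 12.9
tcp_pos: [0.5062, -0.1228, 0.1242]
orientation: [0.238, 3.132, -0.0]
contact_force: [0.9, 0.5, -0.0]
grip_width: -0.0001
gripper_force: 0.0
```

>>> play_rows(
  targets="0.2 0 0 0 0;0.2 0 0 0 0;0.2 0 0 0 0",
)

```text
clock: 13.15
tcp_pos: [0.5062, -0.1221, 0.1222]
orientation: [0.236, 3.132, 0.001]
contact_force: [-0.4, -0.1, -0.3]
grip_width: 0.0334
gripper_force: 0.0
```

```bash
python3 - <<'E'
from geo import *
t=np.radians(151.1)+1.1
mv(f2w(9,-95),.13); w=grab('wrist','pics/w5.png')
E
```

```text
shift [-0.0765 -0.0966 -0.0078] spin 0.0019 tcp [ 0.5062 -0.1221  0.1222] fix [-67.7   1.4] F [-0.43 -0.14 -0.34] w 0.0334 t 13.15
```

View pics/w5.png

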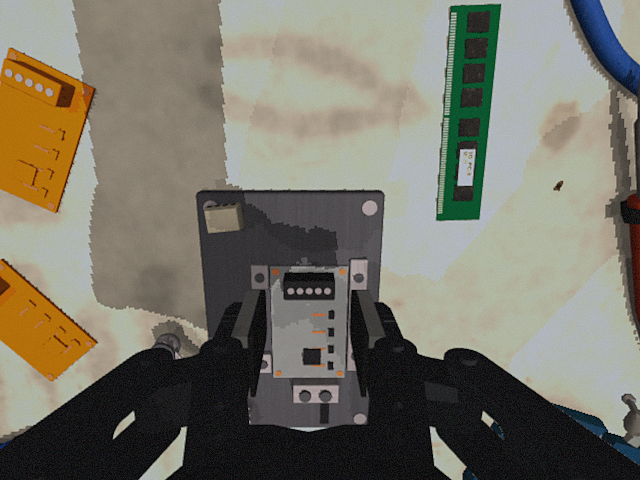

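>>> play_rows(
  targets="0.2 -0.079 -0.102 -0.008 0.002;0.2 -0.079 -0.102 -0.008 0.002;0.2 -0.079 -0.102 -0.008 0.002;0.2 -0.079 -0.102 -0.008 0.002;0.2 -0.079 -0.102 -0.008 0.002;0.2 -0.079 -0.102 -0.008 0.002",
)

```text
clock: 13.7
tcp_pos: [0.5681, -0.2349, 0.1286]
orientation: [-0.241, -3.129, -0.001]
contact_force: [0.0, -0.4, 0.1]
grip_width: 0.0342
gripper_force: 0.0
```

```bash
python3 - <<'E'
from geo import *
mv(f2w(11,-100),.038); c=cam('wrist'); w=grab('wrist','pics/w6.png')
for a in(1.05,1.15,1.25):
    t=np.radians(151.1)+a; print(a,np.round(proj(c,[*f2w(72+76.5*np.cos(t),-52+76.5*np.sin(t)),.0575])))
cv2.imwrite('pics/w6c.png',w[150:400,180:460,::-1])
E
```

```text
shift [-0.0007  0.0007  0.0906] spin -0.0014 tcp [ 0.5681 -0.2349  0.1286] fix [  10.6 -100.7] F [ 0.03 -0.43  0.05] w 0.0342 t 13.7
1.05 [322. 244.]
1.15 [311. 251.]
1.25 [301. 259.]
```

View pics/w6c.png

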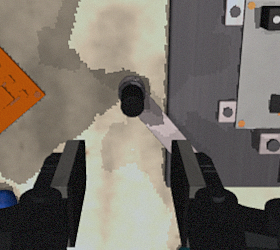

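>>> play_rows(
  targets="0.2 0 0 0.04 0;0.2 0 0 0.07 0;0.2 0 0 0.085 0;0.2 0 0 0.09 0;0.2 0 0 0.09 0;0.2 0 0 0.09 0",
)

```text
clock: 14.25
tcp_pos: [0.5695, -0.2345, 0.0409]
orientation: [0.238, 3.132, 0.0]
contact_force: [-0.1, -0.1, -0.2]
grip_width: 0.0344
gripper_force: 0.0
```

```bash
python3 - <<'E'
from geo import *
mv(f2w(11,-90),.038)
E
```

```text
shift [0.0009 0.01   0.0029] spin 0.0004 tcp [ 0.5695 -0.2345  0.0409] fix [  11.9 -100. ] F [-0.15 -0.11 -0.17] w 0.0344 t 14.25
```

>>> play_rows(
  targets="0.2 0.001 0.009 0 0;0.2 0.005 0.018 0 0;0.2 0.009 0.026 0 0;0.2 0.013 0.034 0 0;0.2 0.015 0.042 0 0;0.2 0.016 0.050 0 0;0.2 0.016 0.055 0 0;0.2 0.016 0.055 0 0",
)

```text
clock: 14.92
tcp_pos: [0.5625, -0.1762, 0.0403]
orientation: [0.236, 3.133, 0.002]
contact_force: [-0.3, -0.2, 0.4]
grip_width: 0.0343
gripper_force: 0.0
```

```bash
python3 - <<'E'
from geo import *
mv(f2w(4,-5),.038)
E
```

```text
shift [-0.008   0.0384  0.0023] spin 0.002 tcp [ 0.5625 -0.1762  0.0403] fix [ -3.9 -43.5] F [-0.29 -0.21  0.43] w 0.0343 t 14.9167
```

>>> play_rows(
  targets="0.2 0 0.004 0 0;0.2 0 0.008 0 0;0.2 0 0.012 0 0;0.2 -0.0005 0.016 0 0;0.2 -0.0015 0.020 0 0;0.2 -0.003 0.024 0 0;0.2 -0.005 0.028 0 0;0.2 -0.005 0.028 0 0",
)

```text
clock: 15.58
tcp_pos: [0.5718, -0.1506, 0.0404]
orientation: [0.238, 3.132, 0.0]
contact_force: [0.5, -0.0, -1.4]
grip_width: 0.0341
gripper_force: 0.0
```

>>> play_rows(
  targets="0.2 -0.001 0.002 0 0;0.2 -0.002 0.004 0 0;0.2 -0.003 0.006 0 0;0.2 -0.003 0.006 0 0",
)

```text
clock: 15.92
tcp_pos: [0.5752, -0.146, 0.0405]
orientation: [0.24, 3.132, -0.0]
contact_force: [-1.0, -1.7, 0.6]
grip_width: 0.0343
gripper_force: 0.9
```

```bash
python3 - <<'E'
from geo import *
mv(f2w(4,-5),.038)
E
```

```text
shift [0.0002 0.0067 0.0025] spin -0.0008 tcp [ 0.5752 -0.146   0.0405] fix [  4.2 -11.7] F [-0.98 -1.69  0.64] w 0.0343 t 15.9167
```

>>> play_rows(
  targets="0.2 0 0.001 0 0;0.2 -0.0005 0.002 0 0;0.2 -0.0005 0.002 0 0",
)

```text
clock: 16.17
tcp_pos: [0.5762, -0.1439, 0.0405]
orientation: [0.239, 3.132, 0.0]
contact_force: [-0.8, -1.7, 1.4]
grip_width: 0.034
gripper_force: 1.0
```

>>> play_rows(
  targets="0.2 0 0.001 0 0;0.2 -0.0005 0.002 0 0;0.2 -0.0005 0.002 0 0",
)

```text
clock: 16.42
tcp_pos: [0.5771, -0.142, 0.0405]
orientation: [0.239, 3.132, 0.0]
contact_force: [0.4, -1.7, 0.9]
grip_width: 0.0337
gripper_force: 1.2
```

>>> play_rows(
  targets="0.2 0 0.001 0 0;0.2 -0.0005 0.002 0 0;0.2 -0.0005 0.002 0 0",
)

```text
clock: 16.67
tcp_pos: [0.5779, -0.1401, 0.0405]
orientation: [0.239, 3.132, -0.0]
contact_force: [2.3, -3.0, 0.5]
grip_width: 0.0344
gripper_force: 1.3
```

>>> play_rows(
  targets="0.2 0 0.001 0 0;0.2 0 0.001 0 0",
)

```text
clock: 16.83
tcp_pos: [0.5779, -0.1392, 0.0405]
orientation: [0.239, 3.132, -0.0]
contact_force: [1.7, -3.3, 1.1]
grip_width: 0.0341
gripper_force: 1.5
```

>>> play_rows(
  targets="0.2 0 0.001 0 0;0.2 0 0.001 0 0;0.2 0 0.001 0 0",
)

```text
clock: 17.08
tcp_pos: [0.5779, -0.1384, 0.0405]
orientation: [0.24, 3.132, -0.0]
contact_force: [1.5, -4.9, 0.8]
grip_width: 0.0341
gripper_force: 1.7
```

>>> play_rows(
  targets="0.2 -0.0005 0.001 0 0;0.2 -0.0005 0.001 0 0;0.2 -0.0005 0.001 0 0",
)

```text
clock: 17.33
tcp_pos: [0.5784, -0.1374, 0.0405]
orientation: [0.24, 3.132, 0.0]
contact_force: [1.3, -3.4, 1.0]
grip_width: 0.0342
gripper_force: 1.8
```

>>> play_rows(
  targets="0.2 -0.0005 0.001 0 0;0.2 -0.0005 0.002 0 0;0.2 -0.0005 0.002 0 0",
)

```text
clock: 17.58
tcp_pos: [0.579, -0.1365, 0.0405]
orientation: [0.241, 3.132, -0.002]
contact_force: [1.5, -6.0, 1.4]
grip_width: 0.0343
gripper_force: 2.9
```

```bash
python3 - <<'E'
from geo import *
mv(f2w(4,-5),.038); c=cam('wrist'); w=grab('wrist','pics/w7.png')
for a in(-.05,0,.05,.1):
    t=np.radians(151.1)+a; print(a,np.round(proj(c,[*f2w(72+76.5*np.cos(t),-52+76.5*np.sin(t)),.059])))
cv2.imwrite('pics/w7c.png',w[100:420,150:470,::-1])
E
```

```text
shift [ 0.0024 -0.0033  0.0025] spin -0.001 tcp [ 0.579  -0.1365  0.0405] fix [ 6.4 -1.7] F [ 1.51 -5.97  1.41] w 0.0343 t 17.5833
-0.05 [277. 334.]
0 [268. 329.]
0.05 [258. 325.]
0.1 [248. 321.]
```

View pics/w7c.png

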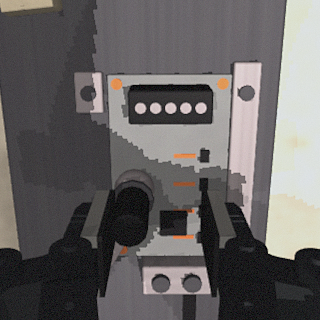

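>>> play_rows(
  targets="0.2 0 0.001 0 0;0.2 0 0.0015 0 0;0.2 0 0.0015 0 0",
)

```text
clock: 17.88
tcp_pos: [0.5792, -0.1361, 0.0405]
orientation: [0.242, 3.132, -0.004]
contact_force: [2.1, -9.0, 0.4]
grip_width: 0.034
gripper_force: 4.1
```

Stalled at the limit with 9 N. Back off to mid-cage, then lift straight up.

>>> play_rows(
  targets="0.2 0 -0.004 0 0;0.2 0 -0.009 0 0;0.2 0 -0.012 0 0;0.2 0 -0.012 0 0;0.2 0 -0.012 -0.02 0;0.2 0 -0.012 -0.05 0;0.2 0 -0.012 -0.09 0;0.2 0 -0.012 -0.09 0",
)

```text
clock: 18.55
tcp_pos: [0.5812, -0.1468, 0.1367]
orientation: [0.24, 3.123, 0.0]
contact_force: [0.1, -0.6, 0.5]
grip_width: 0.0343
gripper_force: 0.0
```

>>> play_rows(
  targets="0.2 0.03 0 -0.03 0;0.2 0.07 0 -0.06 0;0.2 0.09 0 -0.08 0;0.2 0.09 0 -0.08 0;0.2 0.09 0 -0.08 0",
)

```text
clock: 18.97
tcp_pos: [0.4885, -0.1314, 0.2117]
orientation: [0.239, 3.13, 0.004]
contact_force: [0.4, -0.2, 0.1]
grip_width: 0.0343
gripper_force: 0.0
```

```bash
python3 - <<'E'
from geo import *
mv(f2w(0,0)); c=cam('wrist'); w=grab('wrist','pics/w8.png')
for n,x,y,z in [('knob0',5,-15,.059),('knob.1',1.6,-22.3,.059),('cA',-95,-75,.012),('cB',-95,50,.012)]: print(n,np.round(proj(c,[*f2w(x,y),z])))
cv2.imwrite('pics/w8c.png',w[150:450,150:500,::-1])
E
```

```text
shift [-0.0838  0.0104  0.0003] spin 0.0002 tcp [ 0.4885 -0.1314  0.2117] fix [-83.8 -10.4] F [ 0.39 -0.16  0.13] w 0.0343 t 18.9667
knob0 [301. 318.]
knob.1 [292. 314.]
cA [233. 190.]
cB [374. 190.]
```

View pics/w8c.png

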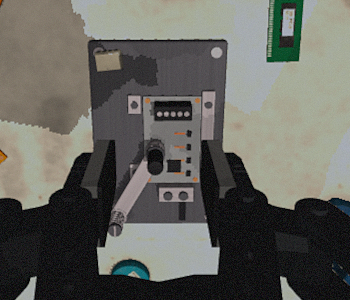

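```bash
python3 -c "
from bench import r
print(r.hand_in())"
```

```text
the job is handed in; nothing more can be done
None
```

I handed the job in at about 19 s: the clip was swung clear, the board was pushed home and pressed on the end stop at about 10 N (highest reading 10.6 N), the clip was swung back until it stalled at its limit, and the last picture shows the board on the stop under the clip with the gripper clear; the hand-in returned no verdict.

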